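Sort specimens and crucibles after a run of the thermal analyser

ROBOT

A 6-joint arm with a two-finger parallel gripper is mounted at the origin on the work surface. World frame = base frame: x ahead of the robot, y to its left, z up, the work surface at z = 0. Lengths are in m, angles in rad, forces in N, time in s.
With the tool pointing down it reaches from about 0.3 to 0.85 m from the base axis. Payload 4.2 kg.
Tool frame: the origin (TCP) lies on the mounting face of the last link; the fingertips stand 191 mm ahead of it and the grasp point (between the pads) lies 172 mm ahead of it; z points along the fingers, y is the direction in which the jaws open and shut (so a half turn about z gives the same grasp; the last joint's range is limited). The gripper opens to 91 mm and grips with 3 to 60 N. Pads are 32 mm wide; open, the fingers measure 118 mm over their backs; the gripper's body (76 mm by 178 mm) begins 60 mm behind the grasp point.
Start: joints at [-1.186, 0.32, 1.565, -0, 1.257, -0.02], TCP at [0.226, -0.529, 0.405] pointing down, gripper open.
Joint ranges: [-3.11, 3.11], [-0.84, 2.01], [0.21, 2.61], [-1.34, 4.49], [0.05, 2.63], [-2.56, 2.56]. Speed limits (rad/s): [2.57, 2.57, 3.14, 3.14, 3.14, 3.14].

INTERFACE

Orientations are given as a rotation vector (axis times angle).
In Python, from cell import r, optics gives the robot as it stands. The module is installed in compiled form; this text tells all that it offers.
- The arm moves only by the tool send_rows, never from a script. Its argument "deltas" is a list of rows, each a list of 3 entries, a list of its own where there are three numbers: the gripper's target within -1 to 1 (fully open at 1, half-way at 0, shut at -1), then the shift along the tool's x, y, z in cm, then the turn about the tool's z in degrees. In form: [[fingers, [tx, ty, tz], spin], ...]. A call has 1 to 12 rows; each row is the pose to reach, as a shift and turn from the pose commanded when the call began, along the tool's axes at that moment; what a row does not reach only later rows make up. A row lasts 1/8 s, in which the tool goes at most 62.5 mm and 10.7 degrees, less where a joint would pass 70% of its speed; a pose out of reach is approached as far as the arm can. A call with a gripper value outside its range is refused whole. The fingers move at their own pace and stop on an object; "newtons" is the grip in N (left out, the last holds). Time passes only in rows, so rows that repeat a pose let the fingers close. It gives the time, the measured TCP pose, the force and the opening at its end, in the units of the state.
- r.get_state(): the state, without advancing time (a new reading comes with each control period).
- optics.snapshot(name): name is "side" or "top"; returns the picture (480x640x3 uint8, red, green, blue); there is no depth.
- optics.camera_info(name): a dict with "intrinsics" (3x3 intrinsics, pixels), "R" (3x3) and "t" (3): a world point X has camera coordinates R X + t. Camera axes: x right, y down, z forward; pixel columns grow to the right and rows downward; lengths in m; the calibration is good to about 2 mm. A picture is of the moment at which its call begins. camera_info takes no time and is no camera call.
- r.job_done(): hands the job in, once; it reports no verdict.
Trained networks look in the newest picture that a camera, given by its name, has taken for a name from the list of things; names that differ only in an ending like _2 or _b are one class to them, and where a whole thing is asked for, a point or a joint stands for the part that bears it (a point fixed in the world has none). Each returns a list of dicts, best first, with "confidence" (0 to 1); they miss things now and then, are a little off and sometimes report something else, mostly with a low value. They report only what shows in the picture. A call takes as long as a camera call. They do not tell look-alikes from the thing itself.
- optics.cut_out(target, camera): "pixels" (480x640 bool, what is visible of it) and "rect" ([left, top, right, bottom] in pixels, round what is visible of it).
The state is a dict: "time": time; "joints": joint angles; "qvel": joint speeds; "joint_torque": joint torques, N m; "ee_pos": TCP position; "tool_rot": TCP orientation; "ft_force": force on the tool from outside, world axes, zero at the start; "ft_torque": the same for the moment, N m; "opening": finger opening in m.
Only numpy, scipy, OpenCV 4.12 (cv2) and the standard library are available. Lean on these libraries where they do the work, as an engineer would, in place of code of your own. Each camera call takes 0.05 s, during which the arm holds its last target.

TASK

Clear up after the measurements: put the two steel bars flat in the long aluminium tray, the long bar in its long bay and the short bar in its short bay; stand the two ceramic crucibles upright, mouth up, in the grey plastic tray, the wide one in the large bay and the narrow one in the small bay; and lay the steel disc flat in the round steel dish. Set each piece down on the floor of its place rather than dropping it, let go of it, and leave the stoppered amber vial standing where it is.

Things in the scene. Friction and masses are not known exactly. Their poses are not given: they have to be found in the camera images.
- long_bar: Loose plain grey steel square bar, 16 x 16 mm and 74 mm long, about 150 g, lying on the table. Origin at its centre (8 mm above what it lies on); own y runs along its length, own z is up at the start.
- short_bar: Loose plain grey steel square bar, 16 x 16 mm and 44 mm long, about 90 g, lying on the table. Origin at its centre (8 mm above what it lies on); own y runs along its length, own z is up at the start.
- disc: Loose plain grey steel disc, 34 mm diameter, 14 mm thick, about 100 g, lying flat on the table. Origin at its centre (7 mm above what it lies on); own z is its axis.
- wide_crucible: Loose white ceramic cup, the wide crucible: 42 mm outer diameter at the foot, 44 mm at the rim, 32 mm high, about 50 g, standing mouth up. Origin at the centre of its underside; own z up.
- narrow_crucible: Loose white ceramic cup, the narrow crucible: 24 mm outer diameter, 42 mm high, about 28 g, standing mouth up. Origin at the centre of its underside; own z up.
- bar_tray: Long two-bay aluminium tray for the bars, outside 82 mm (own x) by 169 mm (own y). Fixed to the table. Origin: at table height on its underside, midway across its width. Floor 3 mm thick; walls and divider 4 mm thick, tops 10 mm above the table. Inside 74 mm wide in own x (-37 to +37). Along own y the long bay runs from -81 to +14 mm (centre -33.5), the divider from +14 to +18 mm, the short bay from +18 to +80 mm (centre +49).
- crucible_tray: Two-bay grey plastic tray for the crucibles, outside 82 mm (own x) by 130 mm (own y). Fixed to the table. Origin: at table height on its underside, midway across its width. Floor 3 mm thick; walls and divider 4 mm thick, tops 10 mm above the table. Inside 74 mm wide in own x (-37 to +37). Along own y the large bay runs from -61 to +13 mm (centre -24), the divider from +13 to +17 mm, the small bay from +17 to +61 mm (centre +39).
- dish: Round shallow steel dish for the disc, 116 mm across the rim and 100 mm at the foot, 12 mm high, wall 3 mm, floor 3 mm thick (flat inside to 94 mm diameter). Fixed to the table. Origin: centre of its underside, at table height.
- vial: Bystander: loose amber glass vial with black stopper, 28 mm diameter, 58 mm high, standing upright among the pieces to be sorted. Not to be moved. Origin at the centre of its underside; own z up. Pieces and vial are mixed in an arc nearer the robot, centres at least 88 mm apart; trays and dish stand in a row beyond. Flat forceps and a low black tin (54 mm wide, 20 mm high) lie closest to the robot. Nothing taller than the vial stands in this area.
Things that resemble listed ones, but are neither listed nor needed, are in the scene too. Leave any blue or brown look-alike of the short_bar alone.

How it is judged:
At the end, for the whole second after the job is handed in: Bars flat in their bays (within 2.5 mm of floor, 0.07 rad); crucibles upright on the floor of their bays (2.5 mm, 0.08 rad), centres inside; disc flat in the dish within 42 mm of its centre; all released, at rest (under 0.02 m/s); vial upright within 20 mm of its start (x of long_bar in the frame of bar_tray between -0.037 and 0.037 m and y of long_bar in the frame of bar_tray between -0.081 and 0.014 m and z of long_bar in the frame of bar_tray between 0.008 and 0.0135 m and angle between long_bar's own y axis and vertical between 1.5 and 1.64 rad and x of short_bar in the frame of bar_tray between -0.037 and 0.037 m and y of short_bar in the frame of bar_tray between 0.018 and 0.08 m and z of short_bar in the frame of bar_tray between 0.008 and 0.0135 m and angle between short_bar's own y axis and vertical between 1.5 and 1.64 rad and x of wide_crucible in the frame of crucible_tray between -0.037 and 0.037 m and y of wide_crucible in the frame of crucible_tray between -0.061 and 0.013 m and z of wide_crucible in the frame of crucible_tray between 0 and 0.0055 m and angle between each of wide_crucible, narrow_crucible's own z axis and vertical below 0.08 rad and x of narrow_crucible in the frame of crucible_tray between -0.037 and 0.037 m and y of narrow_crucible in the frame of crucible_tray between 0.017 and 0.061 m and z of narrow_crucible in the frame of crucible_tray between 0 and 0.0055 m and horizontal distance between disc and dish below 0.042 m and z of disc in the frame of dish between 0.007 and 0.0125 m and linear speed of each of long_bar, short_bar, disc, wide_crucible, narrow_crucible below 0.02 m/s and distance of vial from where it was at the start of the episode below 0.02 m and angle between vial's own z axis and vertical below 0.1 rad); the robot touches nothing.
It fails at once if a piece is dropped: it falls free of the gripper faster than 0.6 m/s (a drop of about 18 mm) ((linear speed of long_bar above 0.6 m/s and contact force between the fingers and long_bar below 0.02 N) or (linear speed of short_bar above 0.6 m/s and contact force between the fingers and short_bar below 0.02 N) or (linear speed of disc above 0.6 m/s and contact force between the fingers and disc below 0.02 N) or (linear speed of wide_crucible above 0.6 m/s and contact force between the fingers and wide_crucible below 0.02 N) or (linear speed of narrow_crucible above 0.6 m/s and contact force between the fingers and narrow_crucible below 0.02 N)).
It fails at once if the vial is knocked over or moved by more than 20 mm (distance of vial from where it was at the start of the episode above 0.02 m or angle between vial's own z axis and vertical above 0.4 rad).
It also fails if it takes over 115 s, if anything falls off the work surface, if the arm or the gripper's body presses on something with over 40 N, if the wrist force passes 120 N, or if a joint passes its speed limit or range.

## Working session

There is one attempt and no reset: what is moved stays moved. The work goes in short steps, Python scripts to look and compute and a tool call to move; the robot and the scene stay as the last step left them, time stands still between calls to the robot, and variables do not carry over. Pictures are saved under pics/ and viewed, and the job is handed in when it is done.

Besides the shell and the picture viewer there is one more tool, called after "Emit:" as name(argument=value, ...) on one line, values as JSON. send_rows: Moves the arm, as the interface text tells. Its arguments: {"type":"object","properties":{"deltas":{"type":"array","items":{"type":"array"}},"newtons":{"type":"number"}},"required":["deltas"]}

```bash
mkdir -p pics
python3 - <<'E'
from cell import r, optics
import cv2
s=r.get_state();print({k:s[k] for k in('time','ee_pos','tool_rot','opening')})
for n in('top','side'):
    i=optics.snapshot(n);cv2.imwrite(f'pics/{n}0.png',i[...,::-1]);c=optics.camera_info(n);print(n,c)
E
```

```text
{'time': 0.0, 'ee_pos': array([ 0.22637806, -0.52837304,  0.40393052]), 'tool_rot': array([-3.07577815e+00, -6.31156452e-01,  4.91794003e-04]), 'opening': 0.09170349187586328}
top {'intrinsics': array([[439.23310124,   0.        , 317.11289214],
       [  0.        , 439.23310124, 247.40591048],
       [  0.        ,   0.        ,   1.        ]]), 'R': array([[ 0.0052297 , -0.99876373, -0.04943338],
       [-0.99110294,  0.00139766, -0.1330902 ],
       [ 0.13299476,  0.04968959, -0.98987036]]), 't': array([0.02606671, 0.47969613, 0.71261102])}
side {'intrinsics': array([[467.78145364,   0.        , 311.74286478],
       [  0.        , 467.78145364, 239.28170122],
       [  0.        ,   0.        ,   1.        ]]), 'R': array([[ 0.98153646, -0.19030213, -0.01926845],
       [-0.15185664, -0.71404423, -0.68343281],
       [ 0.11630019,  0.67374026, -0.72975909]]), 't': array([-0.45751677,  0.12760331,  0.77190779])}
```

View pics/top0.png

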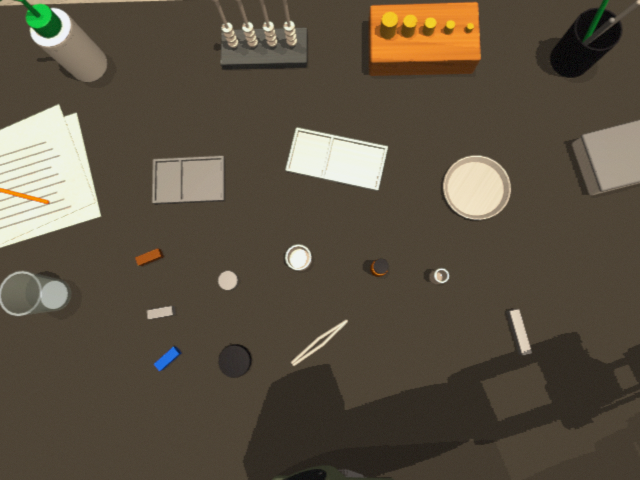

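View pics/side0.png

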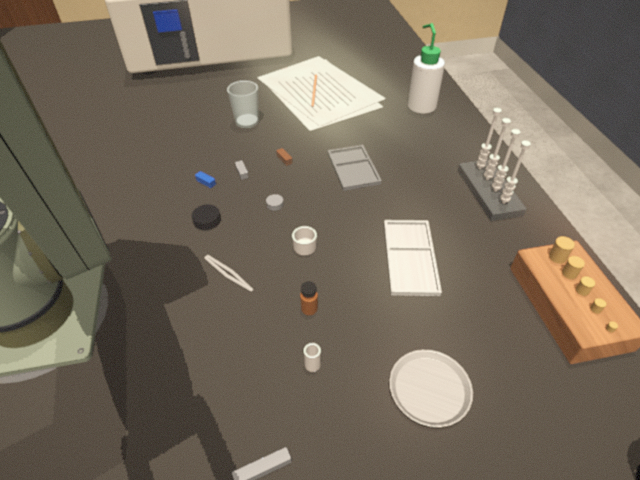

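Candidates (top view):
- **short_bar:** grey (160,313), blue (167,358), brown (148,257). I choose grey.
- **disc:** grey (228,280) or the black tin (235,361). I choose grey.
- **long_bar:** (520,331).
- **wide_crucible:** (298,257). The glass at (20,293) is not it.
- **narrow_crucible:** (440,276). The vial is at (380,267).

```bash
cat > h.py <<'E'
import numpy as np, cv2
from cell import r, optics
from scipy.optimize import least_squares
def cyl(r0,r1,h):
    a=np.linspace(0,2*np.pi,48,endpoint=False);c=np.c_[np.cos(a),np.sin(a)]
    return np.r_[np.c_[c*r0,0*a],np.c_[c*r1,0*a+h]]
def box(x,y0,y1,h): return np.array([[sx*x,yy,z] for sx in(-1,1) for yy in(y0,y1) for z in(0,h)])
M={'long_bar':box(.008,-.037,.037,.016),'short_bar':box(.008,-.022,.022,.016),'disc':cyl(.017,.017,.014),
'wide_crucible':cyl(.021,.022,.032),'narrow_crucible':cyl(.012,.012,.042),'vial':cyl(.014,.014,.058),
'bar_tray':box(.041,-.085,.084,.01),'crucible_tray':box(.041,-.065,.065,.01),'dish':cyl(.05,.058,.012)}
def proj(n,X):
    c=optics.camera_info(n);p=(X@np.asarray(c['R']).T+c['t'])@np.asarray(c['intrinsics']).T
    return p[:,:2]/p[:,2:]
def feat(m):
    a=m['m00'];return np.array([m['m10']/a,m['m01']/a,*[np.sign(v)*abs(v)**.5 if 0 else v/20 for v in(m['mu20']/a,m['mu11']/a,m['mu02']/a)]])
def sil(n,X): return cv2.moments(cv2.convexHull(proj(n,X).astype(np.float32)))
def place(name,p,z=0):
    c,s=np.cos(p[2]),np.sin(p[2]);m=M[name]
    return np.c_[p[0]+c*m[:,0]-s*m[:,1],p[1]+s*m[:,0]+c*m[:,1],m[:,2]+z]
def ray(n,uv,z):
    c=optics.camera_info(n);R=np.asarray(c['R']);d=R.T@np.linalg.solve(c['intrinsics'],[*uv,1]);o=-R.T@c['t']
    return o+d*(z-o[2])/d[2]
def fit(name,masks,z=0,yaws=(0,.8,1.57,2.4)):
    F={n:feat(cv2.moments(m.astype(np.uint8),True)) for n,m in masks.items()}
    n0=list(F)[0];g=ray(n0,F[n0][:2],z+.01)
    best=None
    for y in yaws:
        s=least_squares(lambda p:np.concatenate([feat(sil(n,place(name,p,z)))-F[n] for n in F]),[g[0],g[1],y],diff_step=1e-3,x_scale=[.01,.01,.1])
        if best is None or s.cost<best.cost: best=s
    return best
E
python3 - <<'E'
from h import *
ims={n:optics.snapshot(n) for n in('top','side')}
o={n:im.copy() for n,im in ims.items()}
for name in M:
    ms={}
    for n in ims:
        for k in optics.cut_out(name,n)[:4]:
            print(name,n,round(k['confidence'],2),np.round(k['rect']),int(k['pixels'].sum()))
            if n not in ms: ms[n]=k['pixels']
    if not ms: continue
    for n in list(ms)+['both']:
        b=fit(name,ms if n=='both' else {n:ms[n]})
        print('   ',n,np.round(b.x,4),round(b.cost,2))
    for n in o: cv2.polylines(o[n],[cv2.convexHull(proj(n,place(name,b.x)).astype(np.float32)).astype(int)],1,(255,0,0),1)
for n in o: cv2.imwrite(f'pics/{n}1.png',o[n][...,::-1])
t=o['top'][120:400,120:560];cv2.imwrite('pics/crop1.png',cv2.resize(t,None,fx=1.8,fy=1.8)[...,::-1])
print(r.get_state()['time'])
E
```

```text
long_bar top 0.67 [506. 310. 530. 352.] 580
long_bar side 0.77 [230. 448. 289. 480.] 885
    top [ 0.3408 -0.3103  1.8052] 0.01
    side [ 0.343  -0.3077  1.7495] 1.62
    both [ 0.3422 -0.3086  1.7635] 3.25
short_bar top 0.66 [148. 306. 177. 319.] 270
short_bar top 0.56 [155. 348. 182. 374.] 286
short_bar top 0.5 [136. 248. 164. 267.] 278
short_bar side 0.74 [276. 148. 289. 166.] 135
short_bar side 0.71 [234. 160. 246. 180.] 147
short_bar side 0.46 [196. 170. 215. 189.] 209
    top [0.3691 0.3004 3.3117] 0.01
    side [0.466  0.331  0.3507] 0.02
    both [0.4066 0.3071 6.7647] 606.49
disc top 0.67 [219. 271. 240. 290.] 311
disc side 0.68 [266. 194. 283. 213.] 217
    top [0.4251 0.1841 0.1865] 0.01
    side [ 0.425   0.1857 -1.8089] 0.01
    both [0.4251 0.1845 0.6294] 0.12
wide_crucible top 0.84 [287. 248. 312. 272.] 542
wide_crucible side 0.81 [290. 227. 315. 257.] 554
    top [ 0.4637  0.0591 -1.299 ] 0.01
    side [0.463  0.0594 0.2523] 0.04
    both [ 0.4634  0.0592 -0.1512] 0.1
narrow_crucible top 0.75 [427. 272. 449. 288.] 235
narrow_crucible top 0.57 [442. 159. 510. 220.] 33
[... 351 characters left out ...]
ide [ 0.4464 -0.0774 -1.3325] 0.1
    both [ 0.4461 -0.0776  3.6061] 0.17
bar_tray top 0.93 [289. 129. 388. 192.] 4370
bar_tray side 0.94 [380. 219. 444. 296.] 3516
    top [ 0.6444 -0.0063  2.9202] 0.07
    side [ 0.6457 -0.0035 -0.2292] 0.01
    both [ 0.6448 -0.0056  2.917 ] 0.33
crucible_tray top 0.93 [154. 155. 226. 204.] 3167
crucible_tray side 0.96 [330. 144. 381. 189.] 1582
    top [0.6082 0.2639 0.0299] 0.3
    side [0.6095 0.2672 0.0278] 0.01
    both [0.6086 0.2646 0.0297] 0.72
dish top 0.66 [442. 157. 513. 221.] 3379
dish side 0.38 [329. 144. 382. 191.] 1674
    top [ 0.5885 -0.2505  9.6918] 0.05
    side [0.608  0.2574 1.9796] 7.77
    both [ 0.5733 -0.0646  8.151 ] 13339.94
1.1
```

View pics/crop1.png

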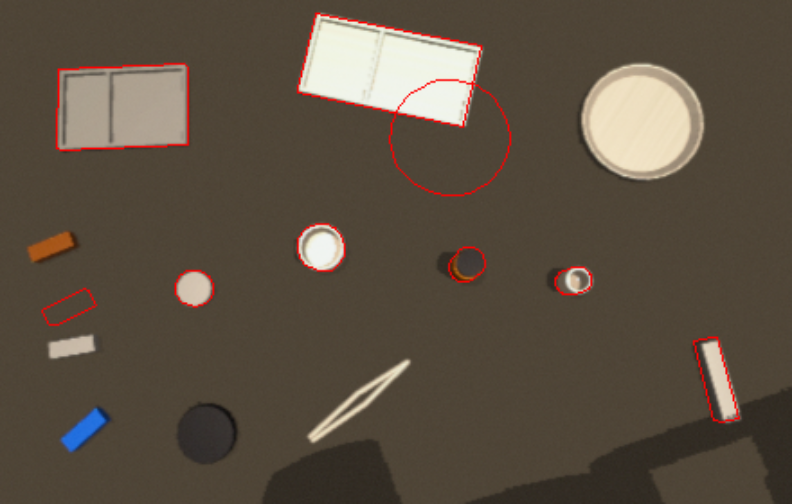

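View pics/side1.png

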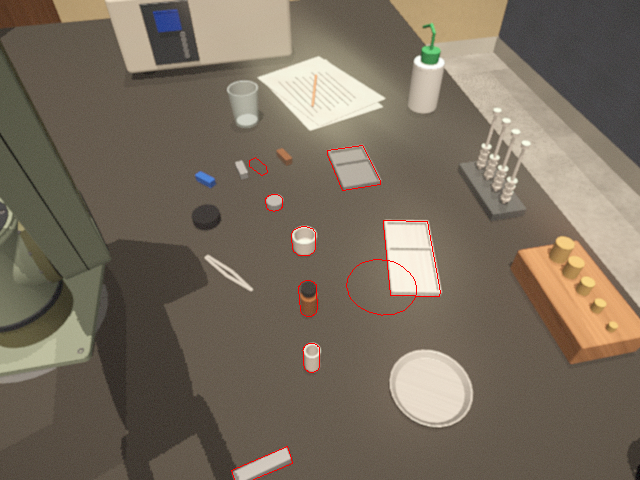

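The outlines match the pieces, apart from mixed-up look-alikes for short_bar and the side-view dish. I use the top fits for those two. All measured sizes and heights are plausible.

```bash
cat > g.py <<'E'
from h import *
from scipy.spatial.transform import Rotation as Rn
P={'long_bar':(.3412,-.3097,1.805),'short_bar':(.3695,.3010,.170),'disc':(.4251,.1845,0),'wide_crucible':(.4634,.0592,0),
'narrow_crucible':(.432,-.1774,0),'vial':(.4461,-.0776,0),'bar_tray':(.6448,-.0056,2.917-np.pi),'crucible_tray':(.6086,.2646,.0297),'dish':(.5885,-.2505,0)}
def intray(t,y):
    x0,y0,a=P[t];return (x0-np.sin(a)*y,y0+np.cos(a)*y,a)
def go(x,y,tip,jaw=None):
    """delta in tool axes cm, spin deg; jaw = world angle of the jaw axis"""
    s=r.get_state();R=Rn.from_rotvec(s['tool_rot']).as_matrix();p=s['ee_pos']
    psi=np.arctan2(R[1,1],R[0,1]);q=s['joints']
    d=R.T@(np.array([x,y,tip+.191])-p)*100
    print('t',round(s['time'],2),'p',np.round(p,4),'tilt',round(float(R[2,2]),4),'q1,q6',np.round(q[[0,5]],2),'jaw',round(np.degrees(psi),1),'open',round(s['opening'],4),'F',np.round(s['ft_force'],1))
    print('  delta cm',np.round(d,2))
    if jaw is not None:
        for k in(-2,-1,0,1,2):
            spin=-(jaw+k*np.pi-psi); dq1=np.arctan2(y,x)-np.arctan2(p[1],p[0])
            q6=q[5]+spin+dq1
            if abs(q6)<1.7: print('  spin deg',round(np.degrees(spin),1),'-> q6',round(q6,2))
E
python3 - <<'E'
from g import *
x,y,a=P['long_bar'];go(x,y,.06,a)
E
```

```text
t 1.1 p [ 0.2265 -0.5285  0.4048] tilt -1.0 q1,q6 [-1.19 -0.02] jaw -66.8 open 0.0911 F [ 0.3  1.  -0.4]
  delta cm [ 19.17 -15.6   15.38]
  spin deg 9.8 -> q6 0.58
```

Emit:
send_rows(deltas=[[0.2,[4,-3.5,3],4],[0.2,[9,-7.5,7],10],[0.2,[14,-11.5,11],10],[0.2,[18,-14.5,14],10],[0.2,[19.2,-15.6,15.4],10],[0.2,[19.2,-15.6,15.4],10],[0.2,[19.2,-15.6,15.4],10]], newtons=20)

```text
time: 1.98
ee_pos: [0.3419, -0.3103, 0.2514]
tool_rot: [3.119, 0.361, 0.002]
ft_force: [-0.4, -0.8, 0.3]
opening: 0.0549
```

Run:
```python
from g import *
x,y,a=P['long_bar'];go(x,y,.003,a)
i=optics.snapshot('top');cv2.imwrite('pics/t2.png',i[...,::-1])
```

```text
t 1.98 p [ 0.3419 -0.3103  0.2514] tilt -1.0 q1,q6 [-0.76  0.58] jaw -76.8 open 0.0549 F [-0.4 -0.8  0.3]
  delta cm [-0.06 -0.08  5.74]
  spin deg -0.2 -> q6 0.58
```

View pics/t2.png

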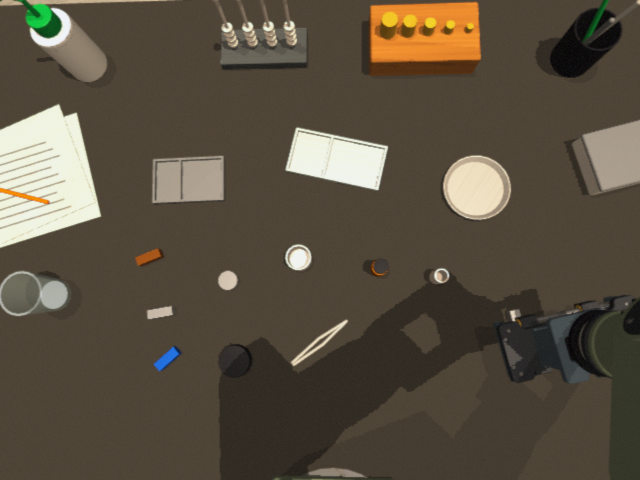

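The arm is over the long bar: the gripper is at about (525,345) and the bar end shows at (513,314). Next I lower, close and lift slightly.

Emit:
send_rows(deltas=[[0.2,[0,0,2],0],[0.2,[0,0,4],0],[0.2,[0,0,5.2],0],[0.2,[0,0,5.7],0],[0.2,[0,0,5.7],0],[-1,[0,0,5.7],0],[-1,[0,0,5.7],0],[-1,[0,0,5.7],0],[-1,[0,0,5.7],0],[-1,[0,0,5.7],0],[-1,[0,0,4.7],0],[-1,[0,0,3.7],0]], newtons=25)

```text
time: 3.52
ee_pos: [0.3415, -0.3095, 0.2143]
tool_rot: [-3.121, -0.361, 0.0]
ft_force: [-0.0, -0.5, -2.4]
opening: 0.0161
```

Run:
```python
from g import *
x,y,a=intray('bar_tray',-.0335);print(x,y,a);go(x,y,.08,a)
i=optics.snapshot('side');cv2.imwrite('pics/s3.png',i[...,::-1])
```

```text
0.6373392396307953 -0.038258644410221684 -0.2245926535897933
t 3.52 p [ 0.3415 -0.3095  0.2143] tilt -1.0 q1,q6 [-0.76  0.58] jaw -76.8 open 0.0161 F [-0.  -0.5 -2.4]
  delta cm [ 35.   -19.66  -5.67]
  spin deg -63.9 -> q6 0.14
```

View pics/s3.png

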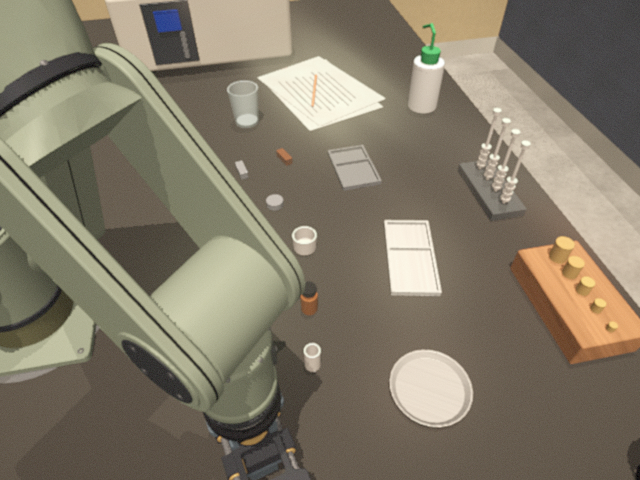

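Emit:
send_rows(deltas=[[-1,[0,0,-3],0],[-1,[0,0,-6],0],[-1,[3,-1.7,-7.7],-8],[-1,[7,-3.9,-7.7],-17],[-1,[11,-6.2,-7.7],-26],[-1,[16,-9,-7.7],-35],[-1,[21,-11.8,-7.7],-44],[-1,[26,-14.6,-7.7],-53],[-1,[31,-17.4,-7.7],-61],[-1,[34,-19.1,-7.7],-64],[-1,[35,-19.7,-7.7],-64],[-1,[35,-19.7,-7.7],-64]])

```text
time: 5.08
ee_pos: [0.6371, -0.0378, 0.2905]
tool_rot: [-2.455, -1.96, 0.002]
ft_force: [0.3, 0.3, -2.7]
opening: 0.0164
```

Run:
```python
from g import *
x,y,a=intray('bar_tray',-.0335);print(x,y,a);go(x,y,.006,a)
for n in('side','top'):
  i=optics.snapshot(n);cv2.imwrite(f'pics/{n}4.png',i[...,::-1])
```

```text
0.6373392396307953 -0.038258644410221684 -0.2245926535897933
t 5.08 p [ 0.6371 -0.0378  0.2905] tilt -1.0 q1,q6 [-0.08  0.15] jaw -12.8 open 0.0164 F [ 0.3  0.3 -2.7]
  delta cm [-0.04  0.05  9.35]
  spin deg 0.1 -> q6 0.15
```

View pics/side4.png

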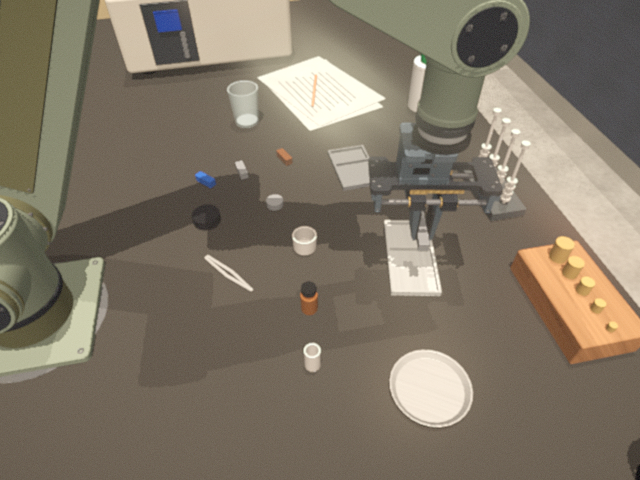

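Emit:
send_rows(deltas=[[-1,[0,0,2.5],0],[-1,[0,0,5],0],[-1,[0,0,7.5],0],[-1,[0,0,8.6],0],[-1,[0,0,9.0],0],[-1,[0,0,9.2],0],[-1,[0,0,9.3],0],[-1,[0,0,9.3],0]])

```text
time: 6.18
ee_pos: [0.6375, -0.0379, 0.1983]
tool_rot: [2.455, 1.959, 0.001]
ft_force: [-0.1, -0.6, -1.7]
opening: 0.0158
```

Emit:
send_rows(deltas=[[-1,[0,0,0.1],0],[-1,[0,0,0.1],0]])

```text
time: 6.42
ee_pos: [0.6374, -0.0378, 0.1969]
tool_rot: [2.455, 1.96, 0.0]
ft_force: [0.4, -0.5, -1.2]
opening: 0.0159
```

Emit:
send_rows(deltas=[[-0.4,[0,0,0],0],[-0.4,[0,0,0],0],[-0.4,[0,0,0],0],[-0.4,[0,0,-1],0],[-0.4,[0,0,-3],0],[-0.3,[0,0,-6],0],[0,[0,0,-9],0],[0,[0,0,-9],0]])

```text
time: 7.42
ee_pos: [0.638, -0.0379, 0.2901]
tool_rot: [2.452, 1.957, 0.008]
ft_force: [0.4, -0.8, 0.3]
opening: 0.0451
```

Run:
```python
from g import *
x,y,a=P['short_bar'];go(x,y,.09,a)
```

```text
t 7.42 p [ 0.638  -0.0379  0.2901] tilt -1.0 q1,q6 [-0.08  0.15] jaw -12.8 open 0.0451 F [ 0.4 -0.8  0.3]
  delta cm [ 27.09 -33.7    0.71]
  spin deg -22.5 -> q6 0.5
```

Emit:
send_rows(deltas=[[0.2,[3,-3.7,0],-6],[0.2,[6.5,-8.1,0],-12],[0.2,[10,-12.4,0],-18],[0.2,[13.5,-16.8,0],-22.5],[0.2,[17,-21.1,0],-22.5],[0.2,[20.5,-25.5,0],-22.5],[0.2,[23.5,-29.2,0],-22.5],[0.2,[26,-32.3,1],-22.5],[0.2,[27.1,-33.7,2],-22.5],[0.2,[27.1,-33.7,4],-22.5],[0.2,[27.1,-33.7,4],-22.5]])

```text
time: 8.8
ee_pos: [0.3683, 0.3005, 0.2451]
tool_rot: [-2.025, -2.401, 0.007]
ft_force: [-1.0, 0.4, -0.3]
opening: 0.0548
```

Run:
```python
from g import *
x,y,a=P['short_bar'];go(x,y,.003,a)
for n in('side','top'):
  i=optics.snapshot(n);cv2.imwrite(f'pics/{n}5.png',i[...,::-1])
```

```text
t 8.8 p [0.3683 0.3005 0.2451] tilt -1.0 q1,q6 [0.66 0.49] jaw 9.7 open 0.0548 F [-1.   0.4 -0.3]
  delta cm [0.05 0.14 5.11]
  spin deg -0.0 -> q6 0.49
```

View pics/side5.png

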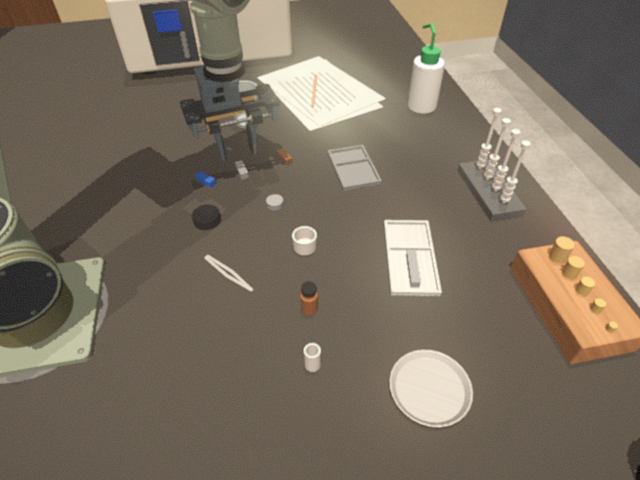

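View pics/top5.png

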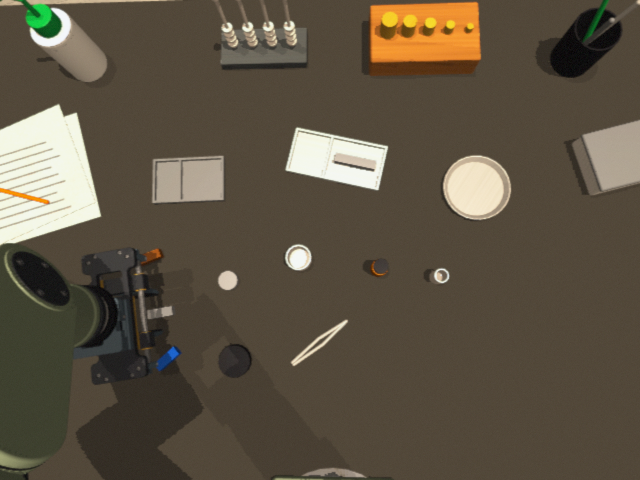

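The long bar lies in its bay at top (355,162). The fingers straddle the grey short bar at (160,313), with blue and brown on either side clear of them.

Emit:
send_rows(deltas=[[0.2,[0,0.1,2],0],[0.2,[0,0.1,4],0],[0.2,[0,0.1,4.8],0],[0.2,[0,0.1,5.1],0],[0.2,[0,0.1,5.1],0],[-1,[0,0.1,5.1],0],[-1,[0,0.1,5.1],0],[-1,[0,0.1,5.1],0],[-1,[0,0.1,5.1],0],[-1,[0,0.1,5.1],0],[-1,[0,0.1,3],0],[-1,[0,0.1,0],0]])

```text
time: 10.4
ee_pos: [0.3694, 0.301, 0.2464]
tool_rot: [-2.025, -2.401, 0.005]
ft_force: [0.5, -0.6, -0.6]
opening: 0.016
```

Run:
```python
from g import *
x,y,a=intray('bar_tray',.049);print(x,y,a);go(x,y,.09,a)
```

```text
0.6557127539728667 0.04216936048062276 -0.2245926535897933
t 10.4 p [0.3694 0.301  0.2464] tilt -1.0 q1,q6 [0.66 0.49] jaw 9.7 open 0.016 F [ 0.5 -0.6 -0.6]
  delta cm [-30.34  23.85  -3.48]
  spin deg 22.6 -> q6 0.26
```

Emit:
send_rows(deltas=[[-1,[0,0,-3.5],0],[-1,[-2.5,2,-3.5],6],[-1,[-6,4.7,-3.5],12],[-1,[-10,7.9,-3.5],18],[-1,[-14,11,-3.5],22.6],[-1,[-18,14.1,-3.5],22.6],[-1,[-22,17.3,-3.5],22.6],[-1,[-26,20.4,-3.5],22.6],[-1,[-29,22.8,-3.5],22.6],[-1,[-30.3,23.9,-3.5],22.6],[-1,[-30.3,23.9,-2],22.6],[-1,[-30.3,23.9,-1],22.6]])

```text
time: 11.9
ee_pos: [0.6549, 0.0439, 0.2549]
tool_rot: [-2.454, -1.957, 0.004]
ft_force: [0.1, -0.1, -1.1]
opening: 0.0157
```

Run:
```python
from g import *
x,y,a=intray('bar_tray',.049);print(x,y,a);go(x,y,.006,a)
for n in('side',):
  i=optics.snapshot(n);cv2.imwrite(f'pics/{n}6.png',i[...,::-1])
```

```text
0.6557127539728667 0.04216936048062276 -0.2245926535897933
t 11.9 p [0.6549 0.0439 0.2549] tilt -1.0 q1,q6 [0.05 0.27] jaw -12.9 open 0.0157 F [ 0.1 -0.1 -1.1]
  delta cm [-0.14  0.14  5.79]
  spin deg 0.0 -> q6 0.27
```

View pics/side6.png

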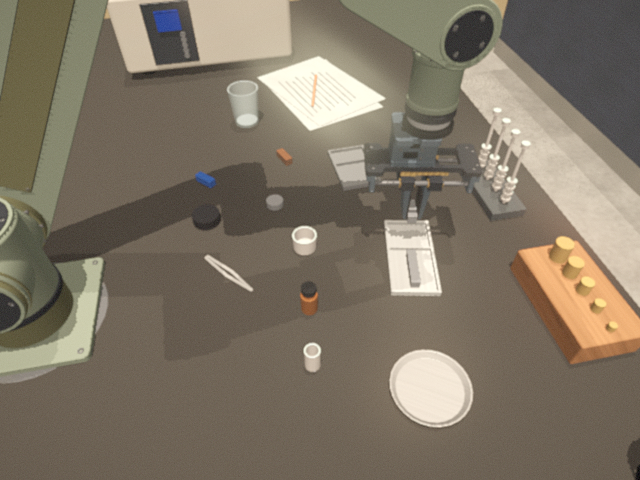

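Emit:
send_rows(deltas=[[-1,[-0.1,0.1,2.5],0],[-1,[-0.1,0.1,4.5],0],[-1,[-0.1,0.1,5.2],0],[-1,[-0.1,0.1,5.5],0],[-1,[-0.1,0.1,5.7],0],[-1,[-0.1,0.1,5.7],0]])

```text
time: 12.7
ee_pos: [0.6572, 0.0417, 0.2003]
tool_rot: [2.457, 1.957, 0.001]
ft_force: [-0.8, -0.2, -0.3]
opening: 0.0159
```

Emit:
send_rows(deltas=[[-1,[0,0,0],0],[-1,[0,0,0],0]])

```text
time: 12.95
ee_pos: [0.6572, 0.0416, 0.2001]
tool_rot: [2.457, 1.957, 0.001]
ft_force: [-0.2, 0.1, -0.2]
opening: 0.0157
```

Emit:
send_rows(deltas=[[-1,[0,0,0.15],0],[-1,[0,0,0.25],0],[-1,[0,0,0.25],0]])

```text
time: 13.32
ee_pos: [0.6572, 0.0416, 0.1988]
tool_rot: [2.457, 1.957, 0.001]
ft_force: [-0.9, -0.8, 7.2]
opening: 0.0155
```

Emit:
send_rows(deltas=[[-0.4,[0,0,0],0],[-0.4,[0,0,0],0],[-0.4,[0,0,0],0],[-0.4,[0,0,-1],0],[-0.4,[0,0,-3],0],[-0.3,[0,0,-6],0],[0.2,[0,0,-9],0],[0.2,[0,0,-9],0],[0.2,[0,0,-9],0]])

```text
time: 14.45
ee_pos: [0.6567, 0.0416, 0.2866]
tool_rot: [-2.457, -1.957, 0.002]
ft_force: [-0.3, 0.3, -0.9]
opening: 0.0546
```

Run:
```python
from g import *
x,y,a=P['disc']
th=np.arctan2(y,x)
print(np.degrees(th));go(x,y,.09,th-.26)
```

```text
23.461592074625386
t 14.45 p [0.6567 0.0416 0.2866] tilt -1.0 q1,q6 [0.05 0.27] jaw -12.9 open 0.0546 F [-0.3  0.3 -0.9]
  delta cm [  8.75 -25.77   0.59]
  spin deg -21.5 -> q6 0.24
```

Emit:
send_rows(deltas=[[0.3,[1.5,-4.5,0],0],[0.3,[3.2,-9.5,0],0],[0.3,[4.9,-14.5,0],0],[0.3,[6.6,-19.5,0],0],[0.3,[8,-23.5,0],0],[0.3,[8.7,-25.8,0.6],0],[0.3,[8.7,-25.8,3],0],[0.3,[8.7,-25.8,4],0],[0.3,[8.7,-25.8,4],0],[0.3,[8.7,-25.8,4],0]])

```text
time: 15.7
ee_pos: [0.4256, 0.184, 0.2474]
tool_rot: [2.457, 1.957, 0.001]
ft_force: [0.8, -0.6, -0.1]
opening: 0.0593
```

Run:
```python
from g import *
x,y,a=P['disc']
go(x,y,.003)
for n in('side','top'):
  i=optics.snapshot(n);cv2.imwrite(f'pics/{n}7.png',i[...,::-1])
```

```text
t 15.7 p [0.4256 0.184  0.2474] tilt -1.0 q1,q6 [0.38 0.61] jaw -12.9 open 0.0593 F [ 0.8 -0.6 -0.1]
  delta cm [ 0.04 -0.06  5.34]
```

View pics/side7.png

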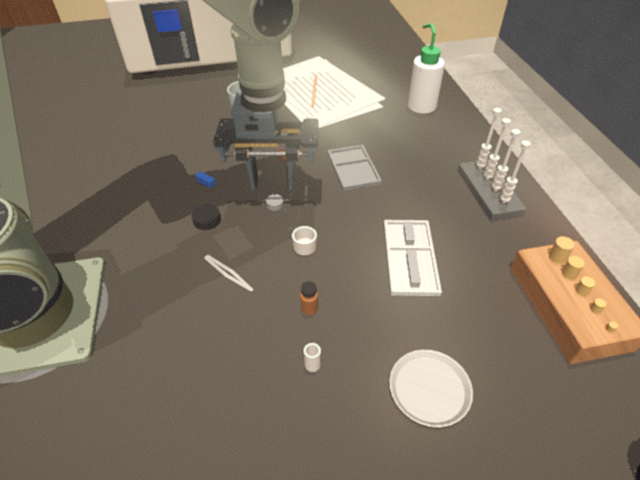

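View pics/top7.png

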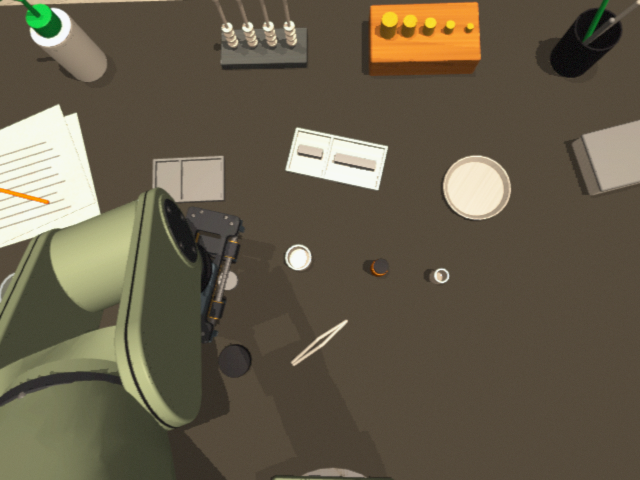

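Both bars lie in their bays at top (310,152) and (355,162). The jaws are above the disc at (228,280) and clear of the tin.

Emit:
send_rows(deltas=[[0.3,[0,0,2],0],[0.3,[0,0,4],0],[0.3,[0,0,5],0],[0.3,[0,0,5.3],0],[0.3,[0,0,5.3],0],[-1,[0,0,5.3],0],[-1,[0,0,5.3],0],[-1,[0,0,5.3],0],[-1,[0,0,5.3],0],[-1,[0,0,5.3],0]], newtons=25)

```text
time: 17.05
ee_pos: [0.4252, 0.1841, 0.1945]
tool_rot: [2.457, 1.957, 0.001]
ft_force: [0.2, 0.3, 3.4]
opening: 0.0331
```

Emit:
send_rows(deltas=[[-1,[0,0,-2],0],[-1,[0,0,-5],0],[-1,[0,0,-9],0],[-1,[0,0,-9.5],0],[-1,[0,0,-9.5],0]])

```text
time: 17.68
ee_pos: [0.4247, 0.1839, 0.2887]
tool_rot: [-2.457, -1.958, 0.001]
ft_force: [-0.4, -1.2, -1.0]
opening: 0.033
```

Run:
```python
from g import *
x,y,a=P['dish']
go(x,y,.10,np.arctan2(y,x)-.2)
```

```text
t 17.68 p [0.4247 0.1839 0.2887] tilt -1.0 q1,q6 [0.38 0.61] jaw -12.9 open 0.033 F [-0.4 -1.2 -1. ]
  delta cm [-38.69  25.67  -0.23]
  spin deg 21.6 -> q6 0.18
```

Emit:
send_rows(deltas=[[-1,[-2,1.3,0],0],[-1,[-5.5,3.6,0],0],[-1,[-9.5,6.3,0],0],[-1,[-13.5,9,0],0],[-1,[-17.5,11.6,0],0],[-1,[-21.5,14.3,0],0],[-1,[-25.5,16.9,0],0],[-1,[-29.5,19.6,0],0],[-1,[-33.5,22.2,0],0],[-1,[-36.7,24.4,0],0],[-1,[-38.7,25.7,0],0],[-1,[-38.7,25.7,0],0]])

```text
time: 19.18
ee_pos: [0.589, -0.2518, 0.2865]
tool_rot: [-2.456, -1.953, 0.003]
ft_force: [0.4, -0.2, -0.7]
opening: 0.0329
```

Emit:
send_rows(deltas=[[-1,[0,0,2],0],[-1,[0,0,4],0],[-1,[0,0,5],0],[-1,[0,0,5],0]])

```text
time: 19.68
ee_pos: [0.5887, -0.2498, 0.238]
tool_rot: [-2.454, -1.957, 0.002]
ft_force: [0.6, -0.0, -0.6]
opening: 0.033
```

Run:
```python
from g import *
x,y,a=P['dish']
go(x,y,.0065)
for n in('side','top'):
  i=optics.snapshot(n);cv2.imwrite(f'pics/{n}8.png',i[...,::-1])
```

```text
t 19.68 p [ 0.5887 -0.2498  0.238 ] tilt -1.0 q1,q6 [-0.42 -0.19] jaw -12.9 open 0.033 F [ 0.6 -0.  -0.6]
  delta cm [-0.08  0.01  4.05]
```

View pics/side8.png

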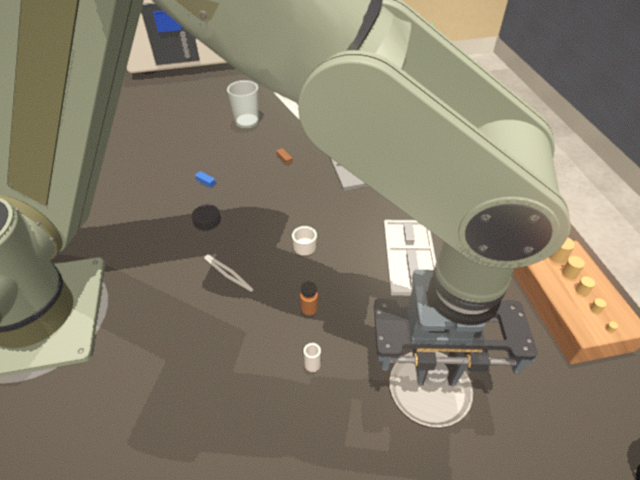

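Emit:
send_rows(deltas=[[-1,[0,0,1.5],0],[-1,[0,0,3],0],[-1,[0,0,3.6],0],[-1,[0,0,3.9],0],[-1,[0,0,4.0],0],[-1,[0,0,4.05],0],[-1,[0,0,4.05],0]])

```text
time: 20.65
ee_pos: [0.5892, -0.2506, 0.1991]
tool_rot: [2.457, 1.957, 0.001]
ft_force: [0.1, 0.0, -0.9]
opening: 0.0328
```

Emit:
send_rows(deltas=[[-1,[0,0,0.1],0],[-1,[0,0,0.2],0],[-1,[0,0,0.2],0]])

```text
time: 21.02
ee_pos: [0.5892, -0.2506, 0.1975]
tool_rot: [2.457, 1.957, 0.0]
ft_force: [-0.2, 0.4, 5.2]
opening: 0.0332
```

Emit:
send_rows(deltas=[[0.05,[0,0,0],0],[0.05,[0,0,0],0],[0.05,[0,0,0],0],[0.05,[0,0,-1],0],[0.05,[0,0,-3],0],[0.05,[0,0,-6],0],[0.05,[0,0,-10],0],[0.05,[0,0,-10],0],[0.05,[0,0,-10],0]])

```text
time: 22.15
ee_pos: [0.5888, -0.2504, 0.2967]
tool_rot: [-2.457, -1.957, 0.0]
ft_force: [-0.7, -0.2, -0.3]
opening: 0.0479
```

Run:
```python
from g import *
x,y,a=P['narrow_crucible']
go(x,y,.08,0)
```

```text
t 22.15 p [ 0.5888 -0.2504  0.2967] tilt -1.0 q1,q6 [-0.42 -0.19] jaw -12.9 open 0.0479 F [-0.7 -0.2 -0.3]
  delta cm [  3.62 -16.91   2.57]
  spin deg -12.9 -> q6 -0.41
```

Emit:
send_rows(deltas=[[0.1,[1,-4.5,0],-6],[0.1,[2.1,-9.7,0],-13],[0.1,[3.1,-14.5,1],-13],[0.1,[3.6,-16.9,2.2],-13],[0.1,[3.6,-16.9,2.2],-13],[0.1,[3.6,-16.9,2.2],-13],[0.1,[3.6,-16.9,2.2],-13]])

```text
time: 23.02
ee_pos: [0.4337, -0.1783, 0.275]
tool_rot: [2.219, 2.222, 0.001]
ft_force: [-0.0, -0.8, 0.7]
opening: 0.0501
```

Run:
```python
from g import *
x,y,a=P['narrow_crucible']
go(x,y,.014,0)
for n in('side','top'):
  i=optics.snapshot(n);cv2.imwrite(f'pics/{n}9.png',i[...,::-1])
```

```text
t 23.02 p [ 0.4337 -0.1783  0.275 ] tilt -1.0 q1,q6 [-0.41 -0.42] jaw 0.1 open 0.0501 F [-0.  -0.8  0.7]
  delta cm [ 0.1  -0.18  7.  ]
  spin deg 0.1 -> q6 -0.41
```

View pics/side9.png

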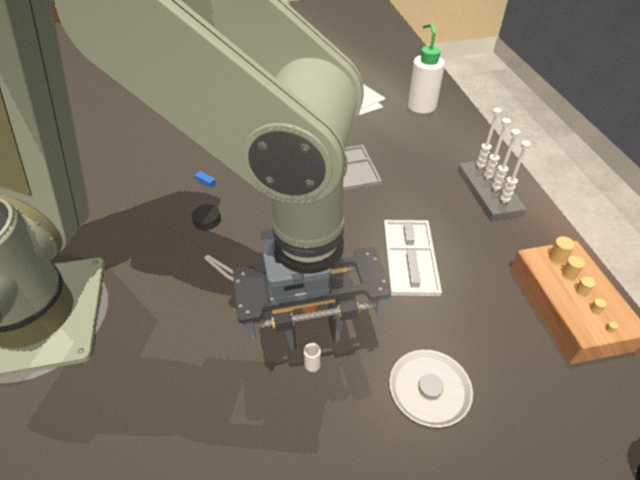

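View pics/top9.png

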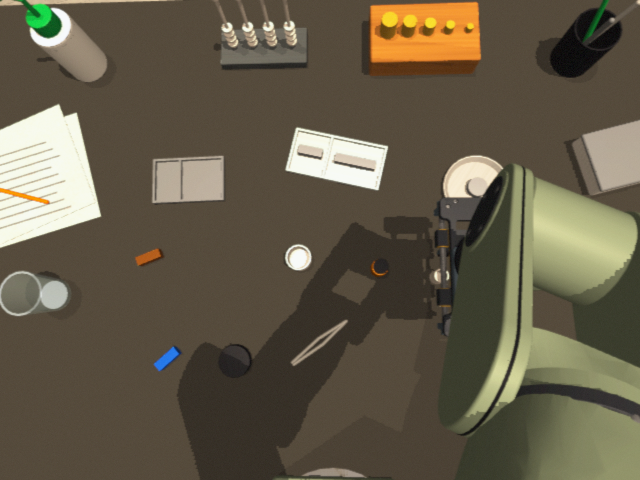

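The disc lies in the dish at side (431,386). The jaws straddle the narrow crucible at top (440,276), and the vial at (380,267) is well clear.

Emit:
send_rows(deltas=[[0.1,[0.1,-0.2,2.5],0],[0.1,[0.1,-0.2,5],0],[0.1,[0.1,-0.2,6.5],0],[0.1,[0.1,-0.2,7],0],[0.1,[0.1,-0.2,7],0],[-1,[0.1,-0.2,7],0],[-1,[0.1,-0.2,7],0],[-1,[0.1,-0.2,7],0],[-1,[0.1,-0.2,7],0],[-1,[0.1,-0.2,7],0]], newtons=12)

```text
time: 24.38
ee_pos: [0.4306, -0.1768, 0.2051]
tool_rot: [2.219, 2.223, 0.0]
ft_force: [-0.4, 0.8, 3.3]
opening: 0.0234
```

Emit:
send_rows(deltas=[[-1,[0,0,-1.5],0],[-1,[0,0,-4],0],[-1,[0,0,-8],0],[-1,[0,0,-10],0],[-1,[0,0,-10],0]])

```text
time: 25.0
ee_pos: [0.4306, -0.1768, 0.3058]
tool_rot: [2.217, 2.221, 0.002]
ft_force: [0.0, -0.0, 0.2]
opening: 0.0231
```

Run:
```python
from g import *
x,y,a=intray('crucible_tray',.039)
print(x,y);go(x,y,.11,a)
for n in('side',):
  i=optics.snapshot(n);cv2.imwrite(f'pics/{n}10.png',i[...,::-1])
```

```text
0.6074418702799642 0.30358280050934733
t 25.0 p [ 0.4306 -0.1768  0.3058] tilt -1.0 q1,q6 [-0.41 -0.42] jaw 0.1 open 0.0231 F [ 0.  -0.   0.2]
  delta cm [48.01 17.76  0.47]
  spin deg -1.6 -> q6 0.41
```

View pics/side10.png

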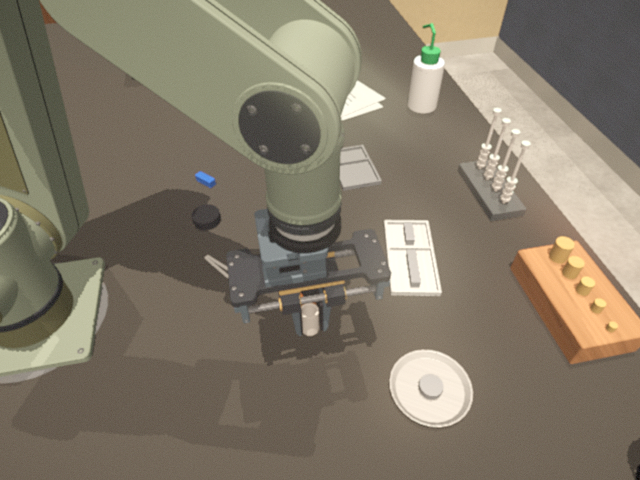

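Emit:
send_rows(deltas=[[-1,[2,0.7,0],0],[-1,[5.5,2,0],0],[-1,[10,3.7,0],0],[-1,[14.5,5.4,0],0],[-1,[19,7,0],0],[-1,[23.5,8.7,0],0],[-1,[28,10.4,0],0],[-1,[32.5,12,0],0],[-1,[37,13.7,0],0],[-1,[41.5,15.4,0],-1.6],[-1,[45.5,16.8,0],-1.6],[-1,[48,17.8,0],-1.6]])

```text
time: 26.55
ee_pos: [0.6077, 0.3055, 0.3019]
tool_rot: [-2.186, -2.255, 0.005]
ft_force: [1.0, -1.0, 0.3]
opening: 0.023
```

Emit:
send_rows(deltas=[[-1,[0,0,2],0],[-1,[0,0,4],0],[-1,[0,0,6],0],[-1,[0,0,6],0],[-1,[0,0,6],0]])

```text
time: 27.18
ee_pos: [0.6077, 0.3036, 0.2443]
tool_rot: [-2.188, -2.254, 0.001]
ft_force: [-0.9, 0.7, -0.4]
opening: 0.0234
```

Run:
```python
from g import *
x,y,a=intray('crucible_tray',.039)
print(x,y);go(x,y,.017,a)
for n in('side','top'):
  i=optics.snapshot(n);cv2.imwrite(f'pics/{n}11.png',i[...,::-1])
```

```text
0.6074418702799642 0.30358280050934733
t 27.18 p [0.6077 0.3036 0.2443] tilt -1.0 q1,q6 [0.45 0.42] jaw 1.7 open 0.0234 F [-0.9  0.7 -0.4]
  delta cm [ 0.   -0.03  3.63]
  spin deg -0.0 -> q6 0.42
```

View pics/side11.png

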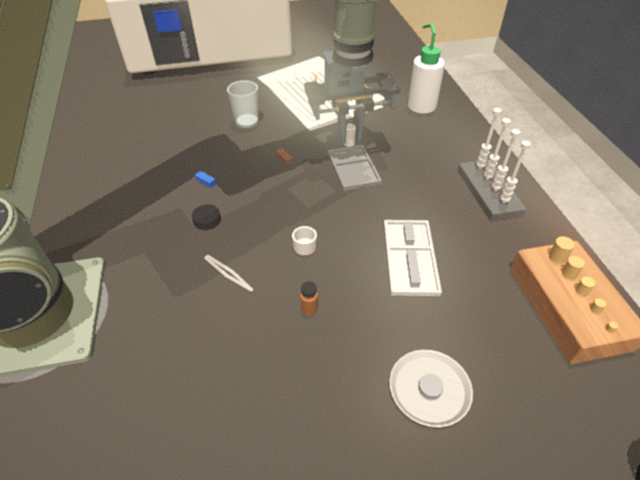

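Emit:
send_rows(deltas=[[-1,[0,0,1.5],0],[-1,[0,0,2.8],0],[-1,[0,0,3.3],0],[-1,[0,0,3.5],0],[-1,[0,0,3.6],0],[-1,[0,0,3.6],0],[-1,[0,0,3.6],0]])

```text
time: 28.15
ee_pos: [0.6077, 0.3036, 0.2091]
tool_rot: [2.188, 2.254, 0.001]
ft_force: [-0.8, -0.0, 0.1]
opening: 0.0233
```

Emit:
send_rows(deltas=[[-1,[0,0,0.1],0],[-1,[0,0,0.15],0],[-1,[0,0,0.15],0]])

```text
time: 28.52
ee_pos: [0.6077, 0.3036, 0.2081]
tool_rot: [2.188, 2.254, 0.001]
ft_force: [-1.8, 0.0, 5.2]
opening: 0.0228
```

Emit:
send_rows(deltas=[[-0.2,[0,0,0],0],[-0.2,[0,0,0],0],[-0.2,[0,0,0],0],[-0.2,[0,0,-1],0],[-0.2,[0,0,-3],0],[-0.2,[0,0,-6],0],[0.5,[0,0,-9],0],[0.5,[0,0,-9],0],[0.5,[0,0,-9],0]])

```text
time: 29.65
ee_pos: [0.6073, 0.3034, 0.2966]
tool_rot: [-2.188, -2.254, 0.002]
ft_force: [-0.4, 0.0, -0.1]
opening: 0.064
```

Run:
```python
from g import *
x,y,a=P['wide_crucible']
go(x,y,.08,.0297)
```

```text
t 29.65 p [0.6073 0.3034 0.2966] tilt -1.0 q1,q6 [0.45 0.42] jaw 1.7 open 0.064 F [-0.4  0.  -0.1]
  delta cm [-23.98 -15.1    2.59]
  spin deg -0.0 -> q6 0.08
```

Emit:
send_rows(deltas=[[0.6,[-4,-2.5,0],0],[0.6,[-8.5,-5.4,0],0],[0.6,[-13,-8.2,0],0],[0.6,[-17.5,-11,0],0],[0.6,[-21.5,-13.5,0],0],[0.6,[-24,-15.1,1],0],[0.6,[-24,-15.1,2.6],0],[0.6,[-24,-15.1,2.6],0],[0.6,[-24,-15.1,2.6],0]])

```text
time: 30.78
ee_pos: [0.464, 0.0594, 0.271]
tool_rot: [-2.188, -2.254, 0.001]
ft_force: [-0.2, -0.7, -0.4]
opening: 0.0733
```

Run:
```python
from g import *
x,y,a=P['wide_crucible']
go(x,y,.011,.0297)
for n in('side','top'):
  i=optics.snapshot(n);cv2.imwrite(f'pics/{n}12.png',i[...,::-1])
```

```text
t 30.77 p [0.464  0.0594 0.271 ] tilt -1.0 q1,q6 [0.1  0.07] jaw 1.7 open 0.0733 F [-0.2 -0.7 -0.4]
  delta cm [-0.02 -0.06  6.9 ]
  spin deg 0.0 -> q6 0.07
```

View pics/side12.png

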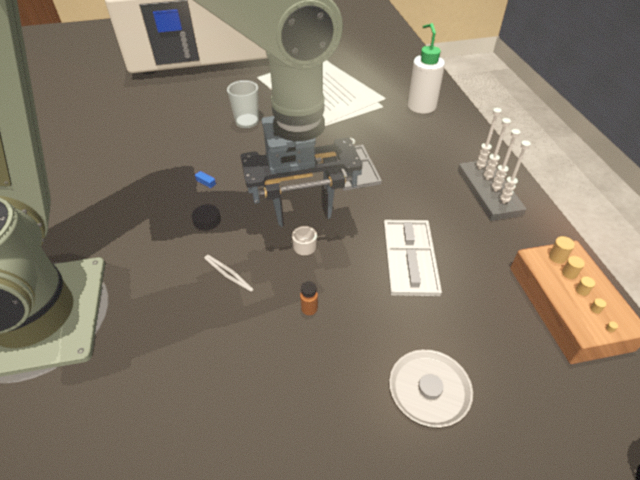

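View pics/top12.png

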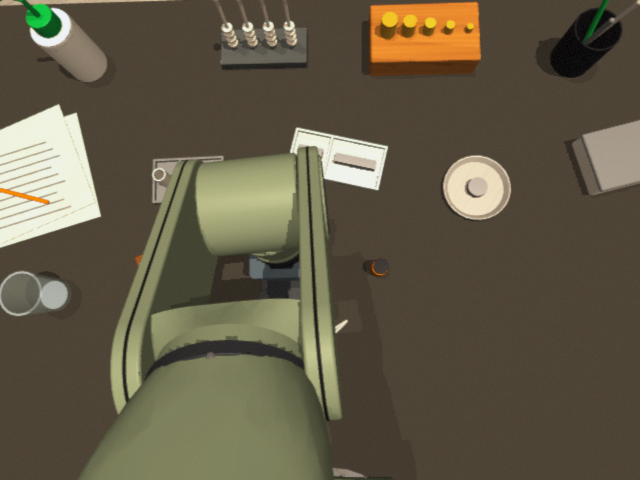

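Emit:
send_rows(deltas=[[0.6,[0,0,2.5],0],[0.6,[0,0,5],0],[0.6,[0,0,6.4],0],[0.6,[0,0,6.8],0],[0.6,[0,0,6.8],0],[-1,[0,0,6.8],0],[-1,[0,0,6.8],0],[-1,[0,0,6.8],0],[-1,[0,0,6.8],0],[-1,[0,0,6.8],0]], newtons=15)

```text
time: 32.12
ee_pos: [0.4639, 0.0592, 0.2035]
tool_rot: [2.188, 2.254, 0.001]
ft_force: [-0.4, 0.4, 4.2]
opening: 0.0433
```

Emit:
send_rows(deltas=[[-1,[0,0,-1.5],0],[-1,[0,0,-4],0],[-1,[0,0,-7],0],[-1,[0,0,-8],0],[-1,[0,0,-8],0]])

```text
time: 32.75
ee_pos: [0.4637, 0.0592, 0.2832]
tool_rot: [2.188, 2.254, 0.001]
ft_force: [-0.0, 0.2, -1.2]
opening: 0.0434
```

Run:
```python
from g import *
x,y,a=intray('crucible_tray',-.024)
print(x,y);go(x,y,.09,a)
for n in('side',):
  i=optics.snapshot(n);cv2.imwrite(f'pics/{n}13.png',i[...,::-1])
```

```text
0.6093126952123298 0.2406105843019401
t 32.75 p [0.4637 0.0592 0.2832] tilt -1.0 q1,q6 [0.1  0.07] jaw 1.7 open 0.0434 F [-0.   0.2 -1.2]
  delta cm [17.7  15.09  0.23]
  spin deg -0.0 -> q6 0.32
```

View pics/side13.png

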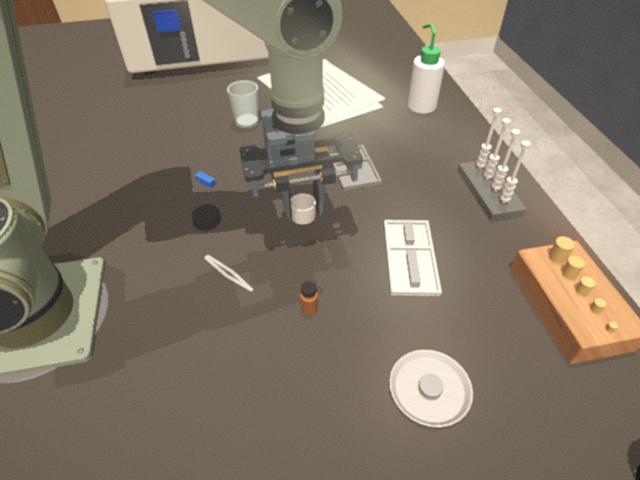

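Emit:
send_rows(deltas=[[-1,[1.5,1.3,0],0],[-1,[4.5,3.8,0],0],[-1,[8,6.8,0],0],[-1,[11.5,9.8,0],0],[-1,[14.7,12.5,0],0],[-1,[17,14.5,0],0],[-1,[17.7,15.1,0],0],[-1,[17.7,15.1,2],0],[-1,[17.7,15.1,4],0],[-1,[17.7,15.1,4],0],[-1,[17.7,15.1,4],0]])

```text
time: 34.17
ee_pos: [0.6096, 0.2405, 0.2436]
tool_rot: [2.189, 2.254, 0.0]
ft_force: [0.5, -0.0, -0.9]
opening: 0.0429
```

Run:
```python
from g import *
x,y,a=intray('crucible_tray',-.024)
print(x,y);go(x,y,.0155,a)
for n in('side',):
  i=optics.snapshot(n);cv2.imwrite(f'pics/{n}14.png',cv2.resize(i[60:260,230:500],None,fx=2.5,fy=2.5)[...,::-1])
```

```text
0.6093126952123298 0.2406105843019401
t 34.17 p [0.6096 0.2405 0.2436] tilt -1.0 q1,q6 [0.36 0.33] jaw 1.7 open 0.0429 F [ 0.5 -0.  -0.9]
  delta cm [ 0.01 -0.03  3.71]
  spin deg -0.0 -> q6 0.33
```

View pics/side14.png

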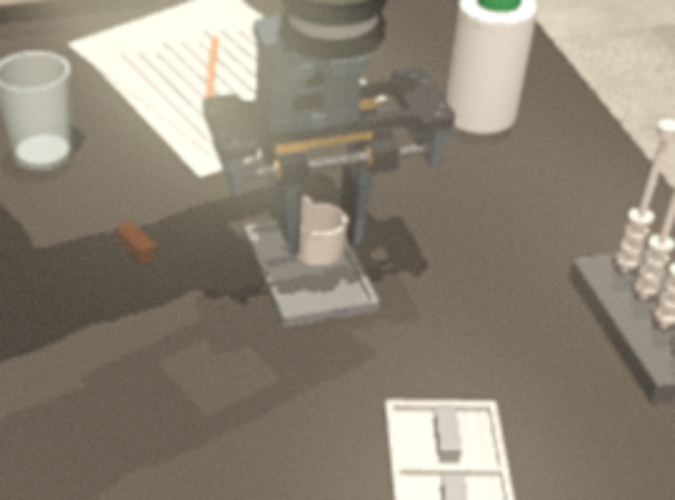

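Next TCP target is about 0.2065 (pick height plus 3 mm).

Emit:
send_rows(deltas=[[-1,[0,0,1.5],0],[-1,[0,0,2.8],0],[-1,[0,0,3.3],0],[-1,[0,0,3.5],0],[-1,[0,0,3.6],0],[-1,[0,0,3.65],0],[-1,[0,0,3.65],0]])

```text
time: 35.1
ee_pos: [0.6096, 0.2406, 0.207]
tool_rot: [2.188, 2.254, 0.001]
ft_force: [0.0, 0.8, -0.0]
opening: 0.043
```

Emit:
send_rows(deltas=[[-1,[0,0,0.1],0],[-1,[0,0,0.15],0],[-1,[0,0,0.15],0]])

```text
time: 35.48
ee_pos: [0.6096, 0.2406, 0.2065]
tool_rot: [2.188, 2.254, 0.001]
ft_force: [-1.6, 0.0, 5.2]
opening: 0.0428
```

Emit:
send_rows(deltas=[[0.35,[0,0,0],0],[0.35,[0,0,0],0],[0.35,[0,0,0],0],[0.35,[0,0,-1],0],[0.35,[0,0,-3],0],[0.35,[0,0,-6],0],[0.35,[0,0,-11],0],[0.35,[0,0,-15],0],[0.35,[0,0,-15],0]])

```text
time: 36.6
ee_pos: [0.6101, 0.2408, 0.3602]
tool_rot: [2.186, 2.251, 0.013]
ft_force: [-0.9, -1.0, 0.0]
opening: 0.0615
```

Run:
```python
from g import *
go(.35,-.35,.17)
```

```text
t 36.6 p [0.6101 0.2408 0.3602] tilt -1.0 q1,q6 [0.36 0.33] jaw 1.7 open 0.0615 F [-0.9 -1.   0. ]
  delta cm [-58.29 -27.74  -0.49]
```

Emit:
send_rows(deltas=[[0.35,[-5,-2.4,0],0],[0.35,[-10,-4.8,0],0],[0.35,[-15,-7.1,0],0],[0.35,[-20,-9.5,0],0],[0.35,[-25,-11.9,0],0],[0.35,[-30,-14.3,0],0],[0.35,[-35,-16.7,0],0],[0.35,[-40,-19,0],0],[0.35,[-45,-21.4,0],0],[0.35,[-50,-23.8,0],0],[0.35,[-55,-26.2,0],0],[0.35,[-58,-27.6,0],0]])

```text
time: 38.1
ee_pos: [0.3493, -0.3491, 0.3545]
tool_rot: [-2.19, -2.251, 0.0]
ft_force: [0.1, 0.7, -0.0]
opening: 0.0615
```

Emit:
send_rows(deltas=[[0.35,[0,0,0],0],[0.35,[0,0,0],0],[0.35,[0,0,0],0]])

```text
time: 38.48
ee_pos: [0.3511, -0.3463, 0.3551]
tool_rot: [-2.186, -2.255, -0.0]
ft_force: [-0.2, 0.1, -1.1]
opening: 0.0617
```

Run:
```python
from g import *
ims={n:optics.snapshot(n) for n in('top','side')}
o=np.hstack([cv2.resize(ims['top'][110:300,130:530],(800,380)) ]);o2=cv2.resize(ims['side'][120:460,230:500],None,fx=1.7,fy=1.7)
cv2.imwrite('pics/f1.png',o[...,::-1]);cv2.imwrite('pics/f2.png',o2[...,::-1])
for name,t in(('long_bar','bar_tray'),('short_bar','bar_tray'),('wide_crucible','crucible_tray'),('narrow_crucible','crucible_tray'),('disc','dish'),('vial',None)):
    for n in ims:
        for k in optics.cut_out(name,n)[:3]:
            b=fit(name,{n:k['pixels']},z=.003 if t else 0)
            if t:
                x0,y0,a=P[t];d=b.x[:2]-[x0,y0];l=[np.cos(a)*d[0]+np.sin(a)*d[1],-np.sin(a)*d[0]+np.cos(a)*d[1]]
            else: l=b.x[:2]-P['vial'][:2]
            print(name,n,round(k['confidence'],2),np.round(k['rect']),'local',np.round(l,4),'cost',round(b.cost,2))
print(r.get_state()['time'])
```

```text
long_bar top 0.72 [333. 151. 374. 174.] local [-0.0009 -0.0359] cost 0.0
long_bar side 0.75 [405. 250. 421. 287.] local [ 0.0003 -0.0321] cost 0.14
long_bar side 0.69 [403. 221. 414. 245.] local [0.0016 0.0515] cost 3.91
short_bar top 0.8 [135. 246. 163. 264.] local [-0.2484  0.2844] cost 0.03
short_bar top 0.65 [298. 144. 324. 160.] local [0.0012 0.0482] cost 0.0
short_bar top 0.64 [156. 348. 181. 373.] local [-0.4106  0.2041] cost 0.05
short_bar side 0.49 [404. 221. 416. 244.] local [0.0018 0.0488] cost 0.06
wide_crucible top 0.87 [185. 164. 211. 190.] local [-0.0005 -0.0244] cost 0.04
narrow_crucible top 0.55 [152. 169. 176. 186.] local [-0.0003  0.0384] cost 0.0
narrow_crucible side 0.57 [344. 139. 357. 158.] local [0.0005 0.0432] cost 0.08
disc top 0.55 [467. 177. 491. 198.] local [ 0.0011 -0.0007] cost 0.03
disc side 0.97 [420. 370. 443. 401.] local [0.0009 0.0011] cost 0.05
disc side 0.42 [391. 350. 472. 426.] local [ 0.0007 -0.0019] cost 400.28
vial side 0.7 [302. 285. 318. 313.] local [0.0001 0.0001] cost 0.3
39.175
```

View pics/f1.png

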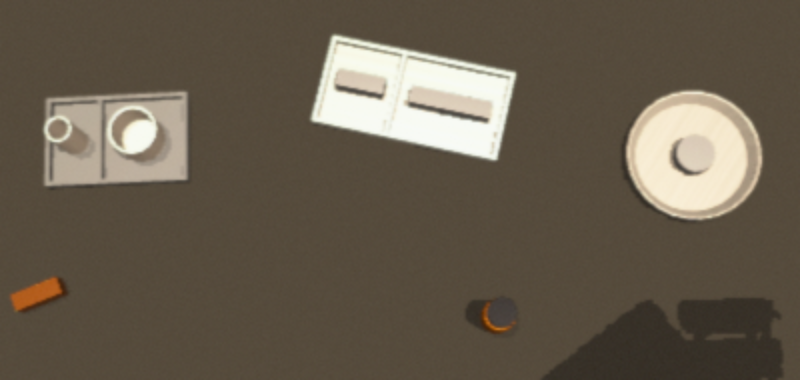

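View pics/f2.png

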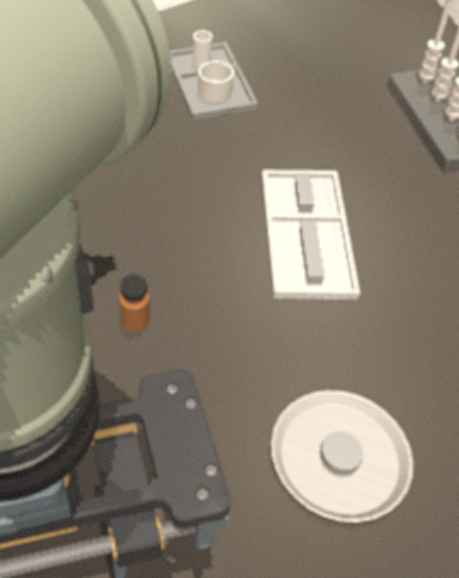

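The pictures show every piece in its place: crucibles upright in the grey tray (crop 60,130 and 132,130), both bars flat in their bays, the disc centred in the dish, and the vial unmoved. I hand in.

Run:
```python
from cell import r
print(r.job_done())
```

```text
the job is handed in; nothing more can be done
None
```

All five pieces are in their places and released, and I handed the job in at about 39 s of the 115 s. No verdict was reported.

- **Placing:** I moved the long bar, short bar, disc, narrow crucible and wide crucible in that order. For four of them I lowered until the wrist felt 5–7 N of floor contact. The long bar gave no clear contact force, so I released it at its computed height, less than about 1 mm above the floor.
- **Last check, top camera:** positions in each tray's own frame (x, y) are below, all inside their bays.

| Piece | x (mm) | y (mm) |
|---|---|---|
| long bar | -1 | -36 |
| short bar | +1 | +48 |
| wide crucible | 0 | -24 |
| narrow crucible | 0 | +38 |
| disc (from dish centre) | +1 | -1 |

- **Vial:** the side camera puts it within 1 mm of where it started. In the last pictures it stands upright, and the brown and blue look-alikes are where they were.
- **Disagreements:** the two cameras differ by up to 5 mm (narrow crucible y +38 from the top, +43 from the side), still inside its bay. The networks missed the wide crucible in the side view and the vial in the top view, though both can be seen there. They also mixed up the short bar with its look-alikes, and the long bar with the short bar in the side view. I settled those from the pictures.

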